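Lock the shielded phone-test box

TASK

Lock the lid of the shielded test box: with the fingertips push its black locking knob along the long leg of the L-shaped slot to the corner, then sideways along the short leg until it is fully home at the slot's end. Only push the knob, from one side at a time: do not pinch it. Leave the small things on the lid and on the bench where they are.

Things in the scene. Friction and masses are not known exactly. Their poses are not given: they have to be found in the camera images.
- shield_box: Fixed grey metal box with a flat aluminium lid, 240 mm (its x) by 260 mm (its y), lid top 70 mm above the bench. Origin: centre of its underside, z up. Hinges and coax ports are on its +x side. The lid has an L-shaped slot 16 mm wide: its long leg runs along the box's +y at x = -25 mm, from y = -45 mm to the corner at y = +45 mm; its short leg runs from there along +x to x = +25 mm.
- lock_knob (a point): Centre of the black locking knob: upright square post, 28 mm across its flat sides (parallel to the box's x and y), from 5 to 41 mm above the lid; this point is 23 mm above the lid. It stands on a 12 mm pin in the slot, 2 mm play to each side. It cannot tip, turn or come out. About 2 N of friction, no spring: it stays where it is left.
- lock_long (a joint): How far the knob has moved along the long leg, m: 0 with its pin at the leg's start, 0.090 on the centre line of the short leg, hard stop at 0.092. The slot's inner corner blocks the short leg until this is about 0.088.
- lock_short (a joint): How far the knob has moved along the short leg, m: 0 on the centre line of the long leg, hard stop at 0.052 (fully home, locked).
- slot_corner (a point): Point at the height of the lid's top where the centre lines of the two legs meet. The knob comes to it along the long leg, moving along the box's +y.
- slot_end (a point): Point at the height of the lid's top at the end of the short leg, 50 mm from the corner along the box's +x: the pin's axis stands here, or up to 2 mm past it, when fully home.
- adapter: Loose bystander standing on the lid, inside the L: round steel and brass coax adapter, 22 mm across, 36 mm tall; origin under its centre.
- attenuator: Loose bystander on the lid, near the corner of the lid beyond the slot's end: aluminium cube-like block 30 by 30 by 24 mm with a brass stub, 36 mm tall in all; origin under its centre.
- tape_roll: Loose bystander on the bench: paper tape roll lying flat, 68 mm across, 22 mm tall; origin under its centre.
- phone: Loose bystander on the bench: black phone lying flat, 150 by 72 by 9 mm; origin under its centre.
- mug: Loose bystander on the bench: white mug, 82 mm across, 92 mm tall, handle at its +y; origin under its centre.
- mouse: Loose bystander on the bench: computer mouse, 100 by 60 by 32 mm; origin under its centre.
- wrench: Loose bystander on the bench: small steel wrench lying along its x, 160 mm long.

How it is judged:
By the outcome, as a careful person would: the job done as asked, in the order asked, and still so for the second after the job is handed in, with the robot touching nothing.
It also fails if it takes over 42 s, if anything falls off the work surface, if the arm or the gripper's body presses on something with over 40 N, if the wrist force passes 120 N, or if a joint passes its speed limit or range.

ROBOT

A 7-joint arm with a two-finger parallel gripper is mounted at the origin on the work surface. World frame = base frame: x ahead of the robot, y to its left, z up, the work surface at z = 0. Lengths are in m, angles in rad, forces in N, time in s.
With the tool pointing down it reaches from about 0.425 to 0.825 m from the base axis. Payload 3.6 kg.
Tool frame: the origin (TCP) lies where the fingers leave the gripper's body, on its centre line; the fingertips stand 73 mm ahead of it and the grasp point (between the pads) lies 54 mm ahead of it; z points along the fingers, y is the line along which they close (so a half turn about z gives the same grasp; the last joint's range is limited). The gripper opens to 85 mm and grips with 20 to 120 N. Pads are 22 mm wide; open, the fingers measure 114 mm over their backs; the gripper's body (76 mm by 85 mm) begins 54 mm behind the grasp point. The pads swing forward as they close: fully open they stand 13 mm farther back than shut.
Start: joints at [1.236, 0.615, -0.013, 1.423, 0.008, 1.103, -0.04], TCP at [0.197, -0.619, 0.304] pointing down, gripper open.
Joint ranges: [-3.12, 3.12], [-0.3, 2.06], [-1.34, 1.32], [0.26, 2.42], [-1.36, 4.5], [0.01, 1.98], [-2.84, 2.84]. Speed limits (rad/s): [2.79, 2.79, 3.14, 3.14, 3.14, 3.14, 3.14].

INTERFACE

Orientations are given as a unit quaternion [x, y, z, w].
In Python, from station import arm, snapshot, camera_info, ticket gives the robot as it stands. Calls block until the motion is done:
- arm.movep(position, orientation): joint-space move of the TCP to a pose.
- arm.line_to(position, velocity=0.15, ori=None): straight line of the TCP; ori=None keeps the orientation; velocity is the mean speed in m/s.
- arm.move_j(angles): joint-space move.
- arm.move_gripper(opening, effort=None): opening from 0.0 (shut) to 1.0 (fully open); effort is the grip in N (None keeps the last); returns when the fingers have stopped.
- arm.pause(seconds).
- arm.ik(position, orientation): joint angles nearest the present ones, or None.
- snapshot(name): name is "scene" or "top" or "wrist"; returns the picture (384x512x3 uint8, blue, green, red); there is no depth.
- camera_info(name): a dict with "fx", "fy", "cx", "cy" (pixels), "R" (3x3) and "t" (3): a world point X has camera coordinates R X + t; the wrist camera has in their place "T_tool_cam" (4x4, takes a point from camera to tool coordinates, whose origin is the TCP and whose axes are the flange's). Camera axes: x right, y down, z forward; pixel columns grow to the right and rows downward; lengths in m; the calibration is good to about 2 mm. The wrist camera is an equidistant fisheye: a pixel r from the principal point sees the ray r / f radians off the axis. A picture is of the moment at which its call begins: read the wrist's pose just before it. camera_info takes no time and is no camera call.
A pose or a line that the arm cannot do raises arm.MotionError and nothing moves.
- ticket.finish_job(): hands the job in; it is judged then, once.
Readings, each from a call of its own:
- arm.read_time(): time.
- arm.read_joint_positions(): joint angles.
- arm.read_dq(): joint speeds.
- arm.read_effort(): joint torques, N m.
- arm.read_tool_pos(): TCP position.
- arm.read_eef_rot(): TCP orientation.
- arm.read_ft_force(): force on the tool from outside, world axes, zero at the start.
- arm.read_wrist_torque(): the same for the moment, N m.
- arm.read_opening(): opening from 0.0 (shut) to 1.0 (fully open).
- arm.read_finger_force(): force on a finger pad.
Only numpy, scipy, OpenCV 4.12 (cv2) and the standard library are available. Lean on these libraries where they do the work, as an engineer would, in place of code of your own. Each camera call takes 0.05 s, during which the arm holds its last target. There are 200 camera calls.

## Working session

There is one attempt and no reset: what is moved stays moved. The work goes in short steps, each a Python script; the robot and the scene stay as the last script left them, time stands still between calls to the robot, and variables do not carry over. Pictures are saved under pics/ and viewed, at most 10 in all, crops included, and the job is handed in when it is done.

```bash
mkdir -p pics; python3 - <<'E'
from station import arm, snapshot, camera_info
import cv2, numpy as np
for n in("scene","top"):
    im=snapshot(n); cv2.imwrite(f"pics/{n}0.png",im)
    c=camera_info(n); print(n,{k:np.round(v,4).tolist() for k,v in c.items() if not isinstance(v,str)})
c=camera_info("wrist");print({k:np.round(v,4).tolist() for k,v in c.items() if not isinstance(v,str)})
print(arm.read_time(),arm.read_tool_pos(),arm.read_eef_rot())
E
```

```text
scene {'fx': 481.7275, 'fy': 481.7275, 'cx': 249.7415, 'cy': 192.1255, 'R': [[0.5967, 0.8021, -0.0239], [0.4146, -0.3337, -0.8466], [-0.687, 0.4953, -0.5317]], 't': [-0.3201, -0.1384, 1.725]}
top {'fx': 355.8948, 'fy': 355.8948, 'cx': 262.7536, 'cy': 196.3488, 'R': [[0.0116, -0.9998, -0.0146], [-0.9983, -0.0107, -0.0579], [0.0577, 0.0152, -0.9982]], 't': [0.0153, 0.5053, 1.1303]}
{'fx': 297.3186, 'fy': 297.3186, 'cx': 258.298, 'cy': 186.057, 'T_tool_cam': [[0.0002, -0.953, -0.303, 0.0783], [1.0, -0.0, 0.0007, 0.0004], [-0.0007, -0.303, 0.953, -0.0707], [0.0, 0.0, 0.0, 1.0]]}
0.1 [ 0.19677153 -0.61894173  0.30283705] [ 9.88174589e-01  1.53328372e-01 -1.91693615e-04 -1.16401340e-03]
```

View pics/top0.png

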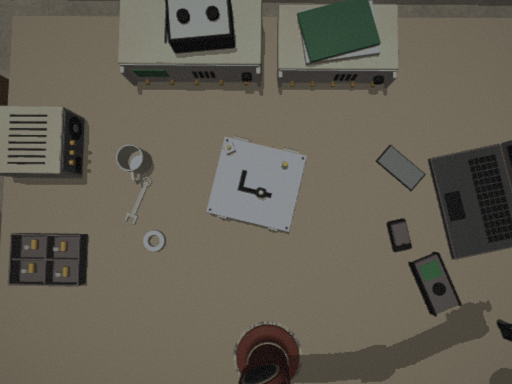

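View pics/scene0.png

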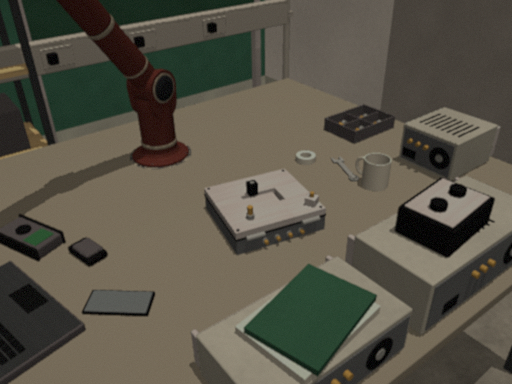

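```bash
cat > h.py <<'E'
import numpy as np, cv2
from station import arm, snapshot, camera_info
def ray(cam,u,v,z):
    c=camera_info(cam);R=np.array(c["R"]);t=np.array(c["t"])
    o=-R.T@t; d=R.T@np.array([(u-c["cx"])/c["fx"],(v-c["cy"])/c["fy"],1]); return o+d*(z-o[2])/d[2]
E
python3 - <<'E'
from h import *
im=cv2.imread("pics/top0.png"); g=im.min(2)
m=((g>140)*255).astype(np.uint8); m[:, :205]=0;m[:,310:]=0;m[:130]=0;m[240:]=0
m=cv2.morphologyEx(m,cv2.MORPH_CLOSE,np.ones((3,3)))
cs=max(cv2.findContours(m,0,2)[0],key=cv2.contourArea)
r=cv2.minAreaRect(cs);print(r, cv2.contourArea(cs))
P=np.array([ray("top",*p,.07)[:2] for p in cv2.boxPoints(r)]);print(P.round(4),P.mean(0),np.linalg.norm(np.diff(P,axis=0),axis=1),np.degrees(np.arctan2(*(np.diff(P,axis=0).T[::-1]))))
cv2.imwrite("pics/c.png",cv2.resize(im[130:240,200:315],None,fx=5,fy=5,interpolation=cv2.INTER_CUBIC))
E
```

```text
((267.0, 199.0), (0.0, 0.0), 0.0) 0.0
[[0.4939 0.007 ]
 [0.4939 0.007 ]
 [0.4939 0.007 ]
 [0.4939 0.007 ]] [0.49389006 0.00698616] [0. 0. 0.] [0. 0. 0.]
```

View pics/c.png

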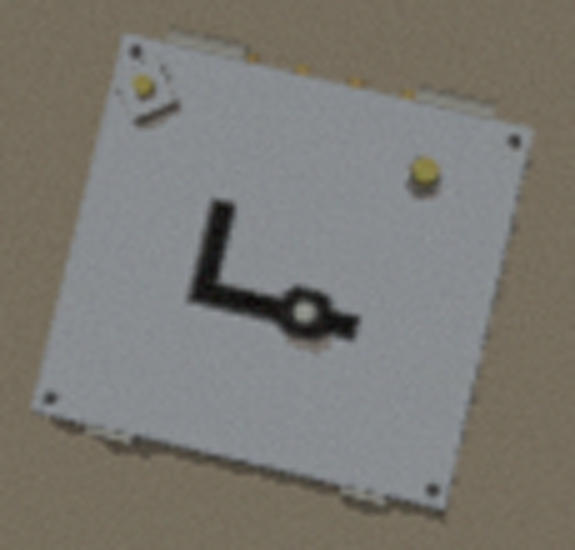

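```bash
python3 - <<'E'
from h import *
f=lambda u,v,z=.07: ray("top",200+(u+.5)/5-.5,130+(v+.5)/5-.5,z)[:2]
C=np.array([f(123,35),f(532,130),f(445,510),f(33,408)])
L=np.array([[.12,.13],[.12,-.13],[-.12,-.13],[-.12,.13]])
o=C.mean(0);H=(C-o).T@L;U,S,V=np.linalg.svd(H);R=U@V;print(o,np.degrees(np.arctan2(R[1,0],R[0,0])),np.abs(C-o-L@R.T).max())
b=lambda p:(R.T@(p-o)).round(4)
for n,p in dict(start=f(357,328),corner=f(205,297),end=f(223,200),knobtop=f(305,313,.111),adapter=f(425,172,.106),att=f(143,86,.106)).items(): print(n,b(p),p.round(4))
E
```

```text
[0.5411564  0.04075079] -12.724623393469393 0.0017388183692106235
start [-0.0245 -0.0526] [ 0.5057 -0.0051]
corner [-0.0275  0.0426] [0.5237 0.0883]
end [0.0333 0.0458] [0.5837 0.0781]
knobtop [-0.0255 -0.0209] [0.5117 0.0259]
adapter [ 0.073  -0.0707] [ 0.5968 -0.0443]
att [0.0848 0.105 ] [0.647  0.1245]
```

```bash
cat >> h.py <<'E'
from scipy.spatial.transform import Rotation as Ro
o=np.array([0.5412,0.0408]);a=np.radians(-12.72)
B=np.array([[np.cos(a),-np.sin(a)],[np.sin(a),np.cos(a)]])
W=lambda x,y,z: np.r_[o+B@[x,y],z]
bx=lambda p: B.T@(np.asarray(p)[:2]-o)
q=Ro.from_matrix(np.c_[np.r_[B[:,1],0],np.r_[B[:,0],0],[0,0,-1]]).as_quat()
def wray(u,v,z,p,qq):
    c=camera_info("wrist");T=np.array(c["T_tool_cam"]);d=np.array([u-c["cx"],v-c["cy"]]);r=np.hypot(*d);th=r/c["fx"]
    d=np.r_[d/r*np.sin(th),np.cos(th)];M=Ro.from_quat(qq).as_matrix()
    O=p+M@T[:3,3];D=M@T[:3,:3]@d;return O+D*(z-O[2])/D[2]
E
python3 - <<'E'
from h import *
arm.move_gripper(0.0)
print(arm.read_time())
arm.movep(W(-.025,-.070,.24),q)
p,qq=arm.read_tool_pos(),arm.read_eef_rot();im=snapshot("wrist");cv2.imwrite("pics/w1.png",im)
print(arm.read_time(),p,bx(p),qq,q,arm.read_ft_force())
np.savez("w1.npz",p=p,q=qq)
E
```

```text
0.8667
3.3083 [ 0.50157294 -0.02331309  0.23996143] [-0.02453768 -0.07126496] [ 7.81863903e-01  6.23449037e-01 -1.93392289e-04  3.13528423e-04] [0.78108473 0.62442505 0.         0.        ] [-0.60363626 -0.96072906  0.03077125]
```

View pics/w1.png

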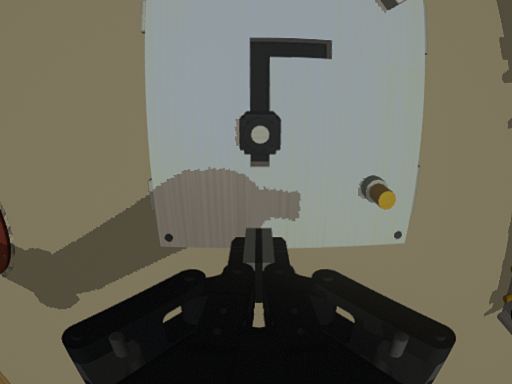

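The wrist view shows the knob's top at (260,134), the slot corner at (260,48), the short leg's end at (331,49), and the shut fingertips at (258,240). The adapter is well to the right at (380,195).

```bash
python3 - <<'E'
from h import *
d=np.load("w1.npz")
for n,u,v,z in[("knob",260,134,.111),("corner",260,48,.07),("endedge",331,49,.07),("start edge",260,165,.07),("fingertip",258,240,.167)]: print(n,bx(wray(u,v,z,d["p"],d["q"])).round(4))
arm.line_to(W(-.025,-.070,.160),.1,q)
print(arm.read_ft_force())
# slow approach until contact
for y in np.arange(-.066,-.030,.002):
    arm.line_to(W(-.025,y,.160),.06)
    F=arm.read_ft_force(); print(round(y,3),bx(arm.read_tool_pos()).round(4),(B.T@F[:2]).round(1))
    if B.T[1]@F[:2]<-2.2: break
print(arm.read_time())
E
```

```text
knob [-0.0223 -0.0206]
corner [-0.0219  0.044 ]
endedge [0.0353 0.0452]
start edge [-0.0221 -0.0521]
fingertip [-0.0237 -0.0704]
[-0.30295009 -0.69006195  0.66593854]
-0.066 [-0.0248 -0.0654] [0.6 0.2]
-0.064 [-0.025  -0.0638] [ 0.3 -0.1]
-0.062 [-0.025  -0.0619] [-0.2 -0.1]
-0.06 [-0.025  -0.0598] [-0.6  0.5]
-0.058 [-0.025  -0.0578] [-1.  -0.4]
-0.056 [-0.025  -0.0558] [-1.1 -0.8]
-0.054 [-0.025  -0.0538] [-1.   0.1]
-0.052 [-0.025  -0.0518] [ 0.1 -0.6]
-0.05 [-0.025  -0.0498] [ 0.3 -0.2]
-0.048 [-0.025  -0.0478] [ 0.3 -0.8]
-0.046 [-0.025  -0.0458] [-0.1  0.4]
-0.044 [-0.025  -0.0442] [ 0.4 -1.1]
-0.042 [-0.025  -0.0421] [ 0.1 -1.6]
-0.04 [-0.0251 -0.0398] [ 0.8 -0.4]
-0.038 [-0.0251 -0.0377] [ 0.8 -0.9]
-0.036 [-0.025  -0.0357] [ 0.5 -0.8]
-0.034 [-0.025  -0.0337] [ 0.6 -0.6]
-0.032 [-0.025  -0.0317] [-0.7 -1.2]
8.7583
```

```bash
python3 - <<'E'
from h import *
arm.line_to(W(-.025,.008,.160),.04)
p,qq=arm.read_tool_pos(),arm.read_eef_rot();im=snapshot("wrist");cv2.imwrite("pics/w2.png",im);np.savez("w2.npz",p=p,q=qq)
print(arm.read_time(),bx(p),B.T@arm.read_ft_force()[:2])
E
```

```text
9.9583 [-0.02495646  0.00849903] [ 0.06626702 -0.24722616]
```

View pics/w2.png

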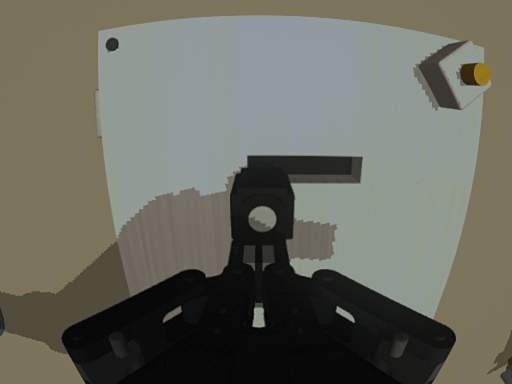

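The knob, top at (262,218), is being pushed along. The short leg's centre line is at row ~168, with its end at (357,168).

```bash
python3 - <<'E'
from h import *
d=np.load("w2.npz")
for n,u,v,z in[("knob",262,218,.111),("endedge top",362,156,.07)]: print(n,bx(wray(u,v,z,d["p"],d["q"])).round(4))
for y in np.arange(.010,.034,.0015):
    arm.line_to(W(-.025,y,.160),.04); arm.pause(.1)
    F=B.T@np.mean([arm.read_ft_force() for _ in range(3)],0)[:2]; print(round(y,4),bx(arm.read_tool_pos()).round(4),F.round(1))
    if F[1]<-5: break
print(arm.read_time())
p,qq=arm.read_tool_pos(),arm.read_eef_rot();im=snapshot("wrist");cv2.imwrite("pics/w3.png",im);np.savez("w3.npz",p=p,q=qq)
E
```

```text
knob [-0.0224  0.0332]
endedge top [0.0356 0.053 ]
0.01 [-0.0249  0.0099] [ 0.6 -0.9]
0.0115 [-0.025   0.0114] [-0.5 -0.3]
0.013 [-0.025   0.0131] [ 0.1 -1.1]
0.0145 [-0.025   0.0147] [ 0.5 -0.8]
0.016 [-0.025   0.0162] [ 0.1 -1.6]
0.0175 [-0.025   0.0176] [ 0.1 -0.4]
0.019 [-0.025   0.0191] [ 0.6 -0.6]
0.0205 [-0.025   0.0207] [1.5 0.2]
0.022 [-0.025   0.0221] [-0.2 -1. ]
0.0235 [-0.025   0.0227] [ 0.7 -3.7]
0.025 [-0.025   0.0231] [-1.  -6.2]
13.8083
```

View pics/w3.png

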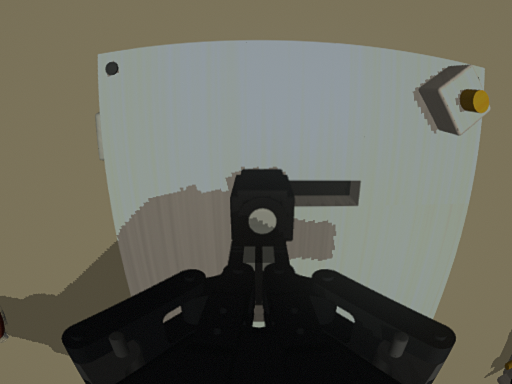

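Hard stop of the long leg reached (force rose to 6 N). Now I go round to the knob's −x side and push along the short leg.

```bash
python3 - <<'E'
from h import *
arm.line_to(W(-.025,-.003,.160),.1)
arm.line_to(W(-.085,-.003,.160),.12)
arm.line_to(W(-.085,.047,.160),.12)
arm.pause(.1);print(arm.read_time(),B.T@arm.read_ft_force()[:2])
arm.line_to(W(-.055,.047,.160),.08)
arm.line_to(W(-.010,.047,.160),.04)
p,qq=arm.read_tool_pos(),arm.read_eef_rot();im=snapshot("wrist");cv2.imwrite("pics/w4.png",im);np.savez("w4.npz",p=p,q=qq)
print(arm.read_time(),bx(p),B.T@arm.read_ft_force()[:2])
E
```

```text
15.6083 [1.10747295 0.01306967]
17.4583 [-0.00982745  0.04697111] [-0.0326891  -0.50360137]
```

View pics/w4.png

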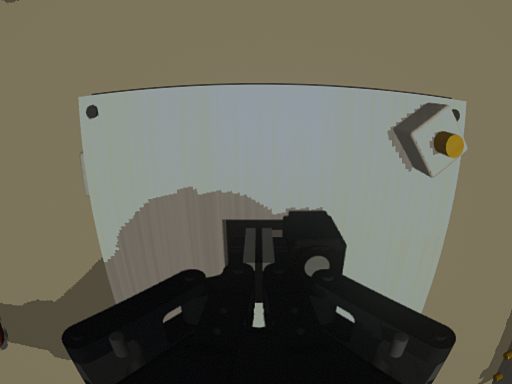

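The knob, top at (317,264), is moving along the short leg ahead of the fingers. I'll continue until it stalls.

```bash
python3 - <<'E'
from h import *
d=np.load("w4.npz");print("knob",bx(wray(317,264,.111,d["p"],d["q"])))
for x in np.arange(-.008,.022,.0015):
    arm.line_to(W(x,.047,.160),.04); arm.pause(.1)
    F=B.T@np.mean([arm.read_ft_force() for _ in range(3)],0)[:2]; print(round(x,4),bx(arm.read_tool_pos()).round(4),F.round(1))
    if F[0]<-7: break
arm.pause(.2);print(arm.read_time())
arm.line_to(W(-.055,.047,.160),.1)
arm.line_to(W(-.055,.0,.30),.15)
p,qq=arm.read_tool_pos(),arm.read_eef_rot();im=snapshot("wrist");cv2.imwrite("pics/w5.png",im);np.savez("w5.npz",p=p,q=qq)
print(arm.read_time())
E
```

```text
knob [0.01933251 0.04709296]
-0.008 [-0.008   0.0469] [-0.3  0.1]
-0.0065 [-0.0064  0.047 ] [-1.3 -1.1]
-0.005 [-0.0049  0.047 ] [-0.8 -0.7]
-0.0035 [-0.0034  0.047 ] [-1.  -1.2]
-0.002 [-0.0019  0.047 ] [-1.2 -0.2]
-0.0005 [-0.0004  0.047 ] [-1.  -0.3]
0.001 [0.0011 0.047 ] [-0.8  0.1]
0.0025 [0.0018 0.047 ] [-3.3  0.1]
0.004 [0.0023 0.0471] [-6.5  0.2]
0.0055 [0.0028 0.0471] [-8.   0.2]
21.1583
23.1
```

View pics/w5.png

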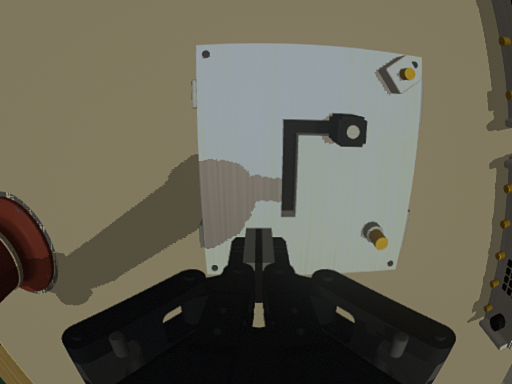

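The knob's top is at (352,131), at the short leg's far end. The whole long leg is empty, and the adapter (375,237) and attenuator (400,75) are still in place.

```bash
python3 - <<'E'
from h import *
from station import ticket
d=np.load("w5.npz");print("knob",bx(wray(352,131,.111,d["p"],d["q"])))
print(ticket.finish_job())
E
```

```text
knob [0.02959098 0.04718049]
the job is handed in; nothing more can be done
None
```

The lid is locked: I pushed the knob to the slot corner, then sideways until it stopped against the short leg's end. The final picture shows it there with the adapter and attenuator still on the lid, and I handed the job in about 23 s into the 42 s limit.

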